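Open the food-label printer by its hidden flush release

TASK

The label printer on the sandwich line has run out: open it for a new roll. Find the release pad hidden flush somewhere along the flat deck in front of the cover, and press it in with the fingertips until the cover springs half open; then push the cover on past upright so that it leans back on its stop, and take the hand away. Do not grip or force anything, and leave the roll, the bottle and the carton beside the printer where they stand.

Things in the scene. Friction and masses are not known exactly. Their poses are not given: they have to be found in the camera images.
- printer: grey plastic food-label printer, fixed to the table: 250 mm deep (x), 212 wide (y), 130 high when shut. Origin: centre of its underside, on the table; x from its front (label slot, deck) to its back, y to its left, z up. On top: a flat deck in front, then the level black cover with a clear window. Under the cover is the roll well, all below 120 mm but a thin spring leg on the hinge by the left wall.
- deck_mid (a point): middle of the deck's upper face, 130 mm above the table, fixed to the printer. The deck is 70 mm (printer x) by 212 mm (y), hard and flat, of four 50 mm wide segments side by side, with middles at -75, -25, +25 and +75 mm along the printer's y from this point. One of them, differing from start to start, holds the release pad in its middle; the other three are plain and solid.
- pad (a joint): how far the release pad is pressed down (m): 0 at rest, 0.006 at the bottom; it springs back. Gives from about 2 N, bottoms at about 6 N, lets the cover go at about 0.004. The pad is a rectangle 37 mm (printer x) by 43 mm (y) of the deck's own grey plastic, with three faint ribs, its face 2.5 mm below the deck and a 1 mm gap round it, so a fingertip sinks in there and nowhere else.
- cover (a joint): cover angle (rad): 0 shut and held by the catch, grows as it opens upward about the hinge at its back. Once released, a spring swings it in about a second to 1.05, where it rests; from there it must be pushed against its own weight (0.25 kg, 1 N or less at its edge). Upright is 1.57; past that it falls slowly on to its stop at 1.9. Let go before upright, it falls back to 1.05.
- cover_hinge (a point): middle of the cover's hinge axis at the back of the printer, 123 mm above the table and 194 mm behind deck_mid; the axis runs along the printer's y. Fixed to the printer.
- cover_edge (a point): middle of the cover's front edge, half-way through its thickness; moves with the cover. The cover is a slab 14 mm thick and 212 mm wide that reaches 157 mm from the hinge axis to this edge; shut, the edge is 3 mm behind the deck. Half open (1.05), the edge is about 130 mm above the deck and 80 mm in front of the hinge.
- spare_roll_mid (a point): middle of a loose spare roll of white labels standing on its end, 76 mm across, 58 mm high, with a 25 mm hole, to the left of the printer; to be left alone.
- sauce_bottle_mid (a point): point half-way up a loose upright squeeze bottle with yellow sauce, 60 mm across, 196 mm high, to the right of the printer; to be left alone.
- carton_mid (a point): middle of a loose closed cardboard sandwich carton, 115 x 115 x 60 mm, to the left of the printer, beyond the roll; to be left alone.

How it is judged:
On the way:
1. the release pad is pressed and the cover springs half open (value of joint cover above 0.7 rad), for 0.1 s.
At the end, for the whole second after the job is handed in: the cover leans back on its stop (more than 1.8 rad open) and is still, the release pad has sprung back up (within 1.5 mm), and the roll, the bottle and the carton are within 20 mm of where they stood (value of joint cover above 1.8 rad and value of joint pad below 0.0015 m and velocity of joint cover below 0.1 rad/s and distance of each of spare_roll_mid, sauce_bottle_mid, carton_mid from where it was at the start of the episode below 0.02 m); the robot touches nothing.
It fails at once if the roll, the bottle or the carton is shoved, lifted or carried away (more than 30 mm) (not (distance of spare_roll_mid from where it was at the start of the episode below 0.03 m) or not (distance of sauce_bottle_mid from where it was at the start of the episode below 0.03 m) or not (distance of carton_mid from where it was at the start of the episode below 0.03 m)).
It fails at once if the cover is gripped or forced: the fingers bear on it with more than 30 N (contact force between the fingers and cover above 30 N).
It fails at once if the printer is forced: the arm bears on anything with more than 60 N (contact force between the arm and anything else above 60 N).
It also fails if it takes over 54 s, if anything falls off the work surface, if the arm or the gripper's body presses on something with over 40 N, if the wrist force passes 120 N, or if a joint passes its speed limit or range.

ROBOT

A 6-joint arm with a two-finger parallel gripper is mounted at the origin on the work surface. World frame = base frame: x ahead of the robot, y to its left, z up, the work surface at z = 0. Lengths are in m, angles in rad, forces in N, time in s.
With the tool pointing down it reaches from about 0.275 to 0.75 m from the base axis. Payload 10.2 kg.
Tool frame: the origin (TCP) lies on the centre line of the jaws, within the pads' length; the fingertips stand 14 mm ahead of it and the grasp point (between the pads) lies 5 mm behind it; x points along the fingers, y is the direction in which the jaws open and shut, and the axes are right-handed (so a half turn about x gives the same grasp; the last joint's range is limited). The gripper opens to 85 mm and grips with 20 to 120 N. Pads are 22 mm wide; open, the fingers measure 114 mm over their backs; the gripper's body (76 mm by 85 mm) begins 54 mm behind the grasp point. The pads swing forward as they close: fully open they stand 13 mm farther back than shut.
Start: joints at [-1.462, 0.313, 1.498, -0, 1.331, -0.223], TCP at [0.171, -0.496, 0.245] pointing down, gripper open.
Joint ranges: [-2.94, 2.94], [-0.97, 2.17], [0.19, 2.56], [-1.23, 4.37], [0.02, 3.11], [-2.88, 2.88]. Speed limits (rad/s): [2.39, 2.39, 3.01, 3.14, 3.14, 3.14].

INTERFACE

Orientations are given as a rotation vector (axis times angle).
In Python, from plant import * gives the robot as it stands. Calls block until the motion is done:
- goto(position, orientation): joint-space move of the TCP to a pose.
- move_linear(position, attitude=None, max_speed=0.15, f_stop=None): straight line of the TCP; attitude=None keeps the orientation; max_speed is the mean speed in m/s. With f_stop (N) it stops when the force on the tool has changed by that much, and returns True; else False.
- movej(angles): joint-space move.
- set_gripper(opening): finger opening in m; the grip force is fixed at half the most; returns when the fingers have stopped.
- hold(seconds).
- inverse_kinematics(position, orientation): joint angles nearest the present ones, or None.
- get_image(name): name is "scene" or "top" or "wrist"; returns a dict with "color" (420x560x3 uint8, red, green, blue), "depth" (420x560 float32, m along the optical axis (not along the pixel's ray), 0 where there is no reading), "vertical_fov" (degrees; the focal length in pixels is half the picture's height over the tangent of half this angle, whatever the lens; pixels are square), "cx", "cy" (the principal point, pixels), "k1" (the pictures are not rectified: a ray, as slopes to the right and down, at radius r is drawn at 1 + k1 r^2 times it, then the intrinsics apply), "extrinsics" (4x4, takes a point from camera to world coordinates). Camera axes: x right, y down, z forward; pixel columns grow to the right and rows downward; lengths in m; the calibration is good to about 2 mm. A picture is of the moment at which its call begins.
A pose or a line that the arm cannot do raises MotionError and nothing moves.
- job_done(): hands the job in, once; it reports no verdict.
Readings, each from a call of its own:
- get_clock(): time.
- get_qpos(): joint angles.
- get_dq(): joint speeds.
- get_joint_torque(): joint torques, N m.
- get_tcp_pos(): TCP position.
- get_tcp_rot(): TCP orientation.
- get_force(): force on the tool from outside, world axes, zero at the start.
- get_moment(): the same for the moment, N m.
- get_width(): finger opening in m.
Only numpy, scipy, OpenCV 4.12 (cv2) and the standard library are available. Lean on these libraries where they do the work, as an engineer would, in place of code of your own. Each camera call takes 0.05 s, during which the arm holds its last target.

## Working session

There is one attempt and no reset: what is moved stays moved. The work goes in short steps, each a Python script; the robot and the scene stay as the last script left them, time stands still between calls to the robot, and variables do not carry over. Pictures are saved under pics/ and viewed, and the job is handed in when it is done.

```bash
mkdir -p pics; ls; cat > h.py <<'E'
from plant import *
import numpy as np, cv2
def snap(n,f):
    im=get_image(n); np.save(f'pics/{f}.npy',im,allow_pickle=True)
    cv2.imwrite(f'pics/{f}.png',im["color"][:,:,::-1]); return im
def load(f): return np.load(f'pics/{f}.npy',allow_pickle=True).item()
def p2w(im,u,v,z=None):
    f=im["color"].shape[0]/2/np.tan(np.radians(im["vertical_fov"]/2))
    K=np.array([[f,0,im["cx"]],[0,f,im["cy"]],[0,0,1.]])
    xd,yd=(u-im["cx"])/f,(v-im["cy"])/f
    x,y=xd,yd
    for _ in range(30):
        s=1+im["k1"]*(x*x+y*y); x,y=xd/s,yd/s
    E=im["extrinsics"]; 
    if z is None:
        d=im["depth"][int(round(v)),int(round(u))]
        return (E@np.array([x*d,y*d,d,1]))[:3]
    r=E[:3,:3]@np.array([x,y,1]); o=E[:3,3]
    return o+r*(z-o[2])/r[2]
def w2p(im,P):
    f=im["color"].shape[0]/2/np.tan(np.radians(im["vertical_fov"]/2))
    c=np.linalg.inv(im["extrinsics"])@np.append(P,1); x,y=c[:2]/c[2]; s=1+im["k1"]*(x*x+y*y)
    return f*x*s+im["cx"],f*y*s+im["cy"]
E
python3 - <<'E'
from h import *
for n in("scene","top","wrist"):
    i=snap(n,n+"0"); print(n,i["extrinsics"].round(3).tolist(),i["vertical_fov"],i["k1"])
print(get_clock(),get_tcp_rot())
E
```

```text
pics
scene [[-0.896, 0.334, -0.294, 0.904], [0.445, 0.672, -0.592, 0.712], [-0.0, -0.661, -0.751, 0.896], [0.0, 0.0, 0.0, 1.0]] 55.13919742063519 -0.09783540769075533
top [[-0.01, -0.986, 0.167, 0.432], [-1.0, 0.008, -0.01, 0.113], [0.008, -0.167, -0.986, 0.994], [0.0, 0.0, 0.0, 1.0]] 52.18745159657872 -0.11148117351635287
wrist [[0.325, -0.913, -0.247, 0.233], [-0.946, -0.314, -0.083, -0.475], [-0.001, 0.261, -0.965, 0.373], [0.0, 0.0, 0.0, 1.0]] 67.1241953617717 -0.03340198462884189
0.15 [ 2.04212189  0.3428904  -2.04199647]
```

View pics/scene0.png

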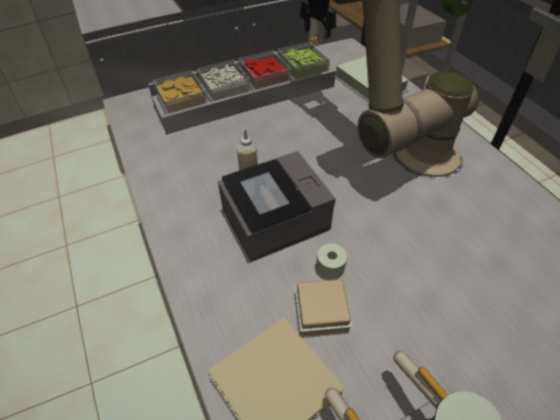

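View pics/top0.png

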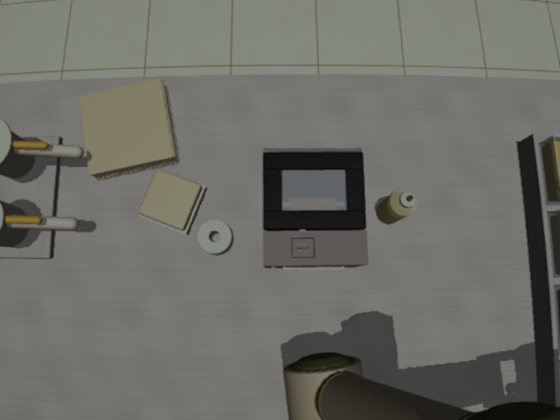

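View pics/wrist0.png

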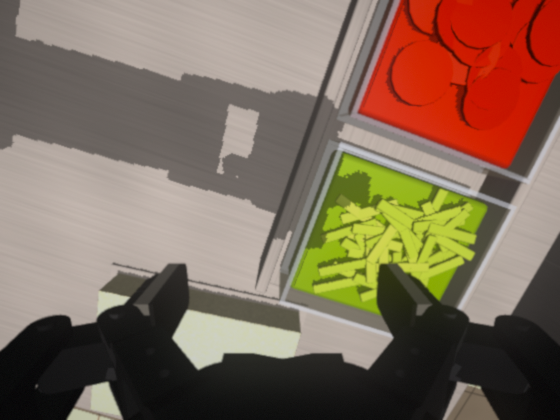

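The top view shows the printer, with the deck at about u 263–367, v 229–267. A square pad outline is at about (303, 247), left of the deck's middle. I'll enlarge that.

```bash
python3 - <<'E'
from h import *
i=load("top0"); c=i["color"][140:280,250:420,::-1]
cv2.imwrite("pics/crop.png",cv2.resize(c,None,fx=4.5,fy=4.2,interpolation=3))
i=load("scene0"); c=i["color"][140:260,210:350,::-1]
cv2.imwrite("pics/crop2.png",cv2.resize(c,None,fx=5,fy=5,interpolation=3))
E
```

```text
(no output)
```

View pics/crop.png

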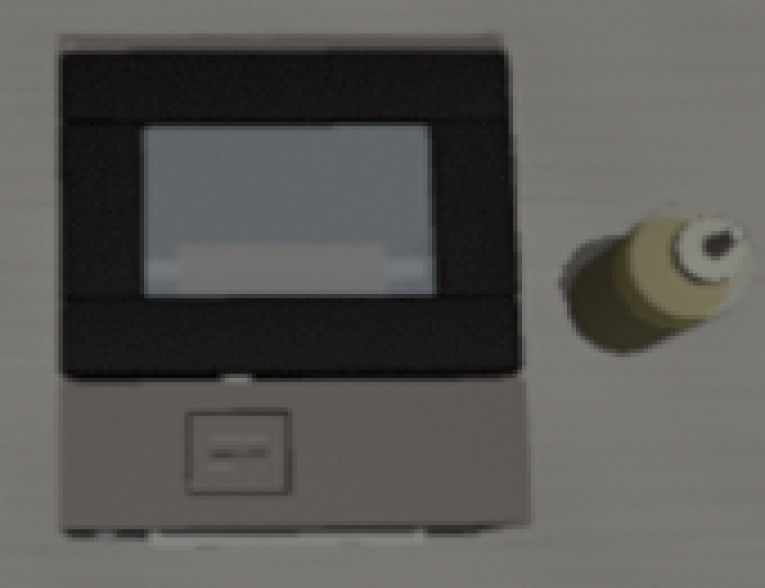

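View pics/crop2.png

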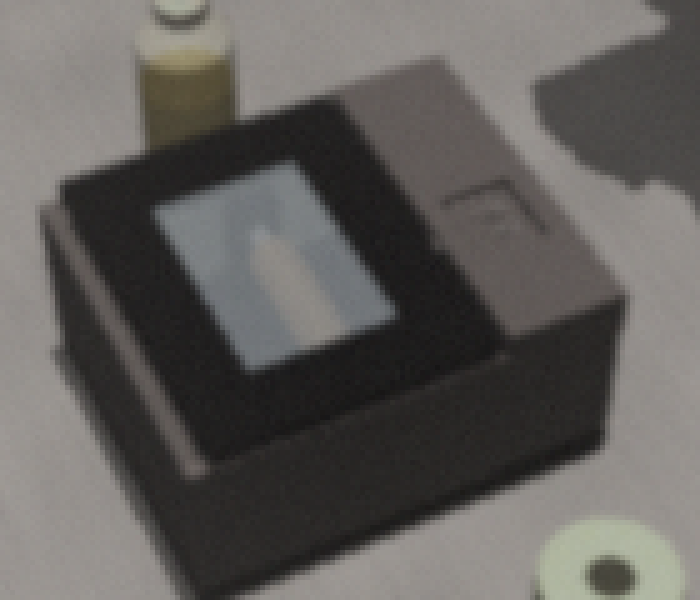

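The crop shows the pad outline at crop (187–291, 410–494) and the deck's corners at about (60,378), (523,378), (528,524) and (60,528). I'll convert these at z = 0.130.

```bash
python3 - <<'E'
from h import *
i=load("top0")
W={}
for n,u,v,z in [("dTL",60,378,.13),("dTR",523,378,.13),("dBR",528,524,.13),("dBL",60,528,.13),("cTL",60,52,.13),("cTR",509,52,.13),("pTL",187,410,.13),("pTR",291,410,.13),("pBR",291,494,.13),("pBL",187,494,.13)]:
    uu=(u+.5)/4.5+250-.5; vv=(v+.5)/4.2+140-.5
    W[n]=p2w(i,uu,vv,z); print(n,W[n].round(4),p2w(i,uu,vv).round(3))
for a,b in [("dTL","dTR"),("dBL","dBR"),("dTL","dBL"),("dTR","dBR"),("cTL","dTL"),("cTR","dTR")]:
    d=W[b]-W[a]; print(a,b,np.linalg.norm(d).round(4),np.degrees(np.arctan2(d[1],d[0])).round(2))
print("deckmid",np.mean([W[k] for k in("dTL","dTR","dBR","dBL")],0),"pad",np.mean([W[k] for k in("pTL","pTR","pBR","pBL")],0))
for u,v,n in [(215,237,"roll"),(172,200,"carton"),(398,206,"bottle")]: print(n,p2w(i,u+6 if n=="roll" else u,v).round(3))
i=load("scene0")
for u,v in [(440,58),(627,297),(508,337),(335,97),(500,182),(445,205),(548,232)]:
    print(p2w(i,(u+.5)/5+209.5,(v+.5)/5+139.5,.13).round(4))
E
```

```text
dTL [0.5396 0.1359 0.13  ] [0.541 0.136 0.116]
dTR [ 0.5376 -0.0739  0.13  ] [ 0.553 -0.102  0.001]
dBR [ 0.467  -0.0733  0.13  ] [ 0.467 -0.073  0.132]
dBL [0.4676 0.1363 0.13  ] [0.468 0.136 0.131]
cTL [0.7033 0.1353 0.13  ] [0.707 0.136 0.117]
cTR [ 0.7023 -0.0749  0.13  ] [ 0.742 -0.103  0.002]
pTL [0.5236 0.0789 0.13  ] [0.524 0.079 0.131]
pTR [0.5231 0.0321 0.13  ] [0.523 0.032 0.127]
pBR [0.4827 0.033  0.13  ] [0.483 0.033 0.13 ]
pBL [0.4832 0.0795 0.13  ] [0.484 0.079 0.113]
dTL dTR 0.2098 -90.56
dBL dBR 0.2095 -90.17
dTL dBL 0.0721 179.73
dTR dBR 0.0706 179.52
cTL dTL 0.1637 179.79
cTR dTR 0.1647 179.64
deckmid [0.50293529 0.03126109 0.13      ] pad [0.50317491 0.05586808 0.13      ]
roll [0.533 0.23  0.06 ]
carton [0.616 0.34  0.062]
bottle [ 0.584 -0.14   0.143]
[ 0.4671 -0.0725  0.13  ]
[0.4684 0.1383 0.13  ]
[0.5374 0.135  0.13  ]
[ 0.5367 -0.069   0.13  ]
[0.4861 0.0339 0.13  ]
[0.5214 0.0363 0.13  ]
[0.4817 0.0789 0.13  ]
```

The two cameras agree. The deck is square to the world axes, with deck_mid at about (0.503, 0.031) and the pad at about (0.503, 0.056), which is the +25 segment. The measured deck is 210 × 71 mm and the pad outline 47 × 40 mm, both as specified. I'll plan the poses with the wrist camera on the robot's side, away from the opening cover.

```bash
python3 - <<'E'
from h import *
from scipy.spatial.transform import Rotation as R
i=load("wrist0"); T=R.from_rotvec(get_tcp_rot()).as_matrix()
print("cam in tool",T.T@(i["extrinsics"][:3,3]-get_tcp_pos()))
for s in(1,-1):
    x=np.array([0,0,-1.]);y=np.array([0,s,0.]);z=np.cross(x,y)
    r=R.from_matrix(np.c_[x,y,z]).as_rotvec()
    print(s,z,r)
    for p in [(.503,.056,.2),(.503,.056,.14),(.56,.031,.24),(.70,.031,.24)]:
        print(p,inverse_kinematics(p,r))
E
```

```text
cam in tool [-0.12782766  0.00034129 -0.06584308]
1 [ 1. -0.  0.] [0.         1.57079633 0.        ]
(0.503, 0.056, 0.2) [-0.12098956  0.31229385  1.62169243  0.          1.20760638 -1.69178588]
(0.503, 0.056, 0.14) [-1.20989555e-01  3.82968647e-01  1.69483678e+00 -4.44089210e-16
  1.06378722e+00 -1.69178588e+00]
(0.56, 0.031, 0.24) [-0.15357595  0.39600717  1.39512287  0.          1.35046261 -1.72437227]
(0.7, 0.031, 0.24) [-0.12249509  0.73457718  0.85312437  0.          1.5538911  -1.69329142]
-1 [-1. -0. -0.] [ 2.22144147  0.         -2.22144147]
(0.503, 0.056, 0.2) [-1.20989555e-01  3.12293851e-01  1.62169243e+00 -4.44089210e-16
  1.20760638e+00  1.44980677e+00]
(0.503, 0.056, 0.14) [-1.20989555e-01  3.82968647e-01  1.69483678e+00 -4.44089210e-16
  1.06378722e+00  1.44980677e+00]
(0.56, 0.031, 0.24) [-1.53575946e-01  3.96007174e-01  1.39512287e+00 -4.44089210e-16
  1.35046261e+00  1.41722038e+00]
(0.7, 0.031, 0.24) [-1.22495093e-01  7.34577177e-01  8.53124375e-01 -4.44089210e-16
  1.55389110e+00  1.44830123e+00]
```

```bash
python3 - <<'E'
from h import *
r=[0,np.pi/2,0]
set_gripper(0)
goto([.503,.056,.27],r)
i=snap("wrist","w1"); print(get_clock(),get_tcp_pos(),get_width(),get_force(), w2p(i,[.503,.056,.13]),w2p(i,[.503,.031,.13]))
E
```

```text
3.2667 [0.50309067 0.05535132 0.26992409] -0.00014131657546514494 [ 0.46750044 -0.25329152  0.04801832] (np.float64(283.53926947146715), np.float64(208.05719704674766)) (np.float64(254.86381291561338), np.float64(208.12989613664433))
```

View pics/w1.png

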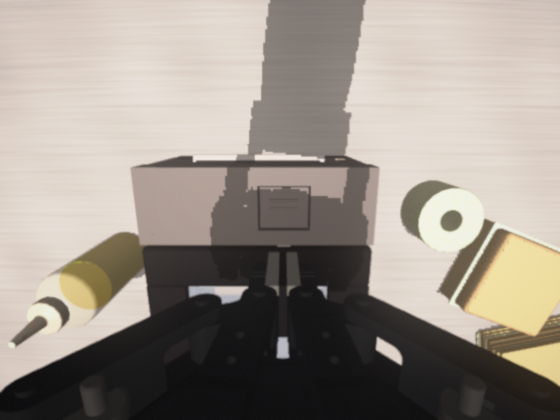

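The wrist view puts the pad at (284, 208), exactly where the projection predicted. The closed fingertips are narrow enough for it, so I'll press.

```bash
python3 - <<'E'
from h import *
move_linear([.503,.056,.16],max_speed=.1)
print(get_clock(),get_force())
s=move_linear([.503,.056,.1325],max_speed=.015,f_stop=7)
print(s,get_clock(),get_tcp_pos(),get_force())
i=snap("scene","s2")
E
```

```text
4.5167 [-0.2929758   0.67549022 -0.26466724]
True 5.9917 [0.50303823 0.05600132 0.13564482] [-1.90920495  0.36416018  4.8609457 ]
```

View pics/s2.png

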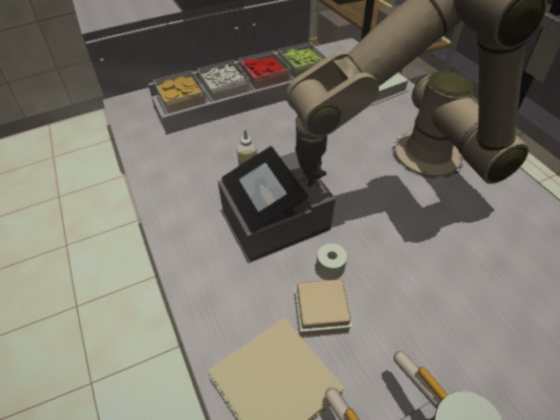

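The scene view shows the cover springing open around (262, 180). I'll let it settle, then lift the hand.

```bash
python3 - <<'E'
from h import *
hold(1.2)
move_linear([.49,.056,.175],max_speed=.06)
move_linear([.49,.031,.245],max_speed=.1)
hold(.3)
snap("scene","s3"); i=snap("wrist","w3"); print(get_clock(),get_tcp_pos(),get_force(),w2p(i,[.619,.031,.259]))
E
```

```text
9.375 [0.48998359 0.03104213 0.2448875 ] [-0.10867612 -0.32170264  0.37538168] (np.float64(283.2652068450072), np.float64(517.465967314339))
```

View pics/s3.png

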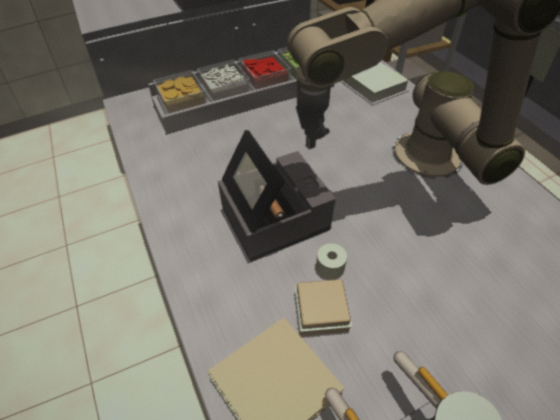

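View pics/w3.png

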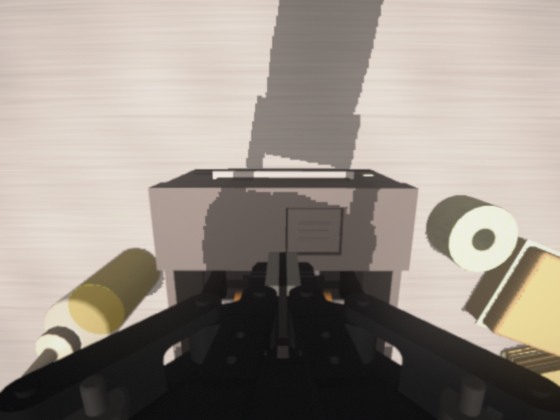

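The cover rests half open in the scene view, with its top edge running from about (247,133) to (280,205). The pad and the loose items have not moved. Next I'll push the cover's front edge backward with the closed fingers, tips at z ≈ 0.226.

```bash
python3 - <<'E'
from h import *
i=load("s3"); print([w2p(i,[.619,y,.259]) for y in(.137,-.075)])
print(move_linear([.58,.031,.24],max_speed=.1,f_stop=8))
s=move_linear([.675,.031,.24],max_speed=.06,f_stop=8)
print(s,get_clock(),get_tcp_pos(),get_force())
snap("scene","s4")
E
```

```text
[(np.float64(282.7996537734321), np.float64(181.53885735508075)), (np.float64(246.1066707513456), np.float64(129.4437870391647))]
False
True 11.2333 [0.6192808  0.03085814 0.24054522] [-2.86401312 -0.59115518  5.95093483]
```

View pics/s4.png

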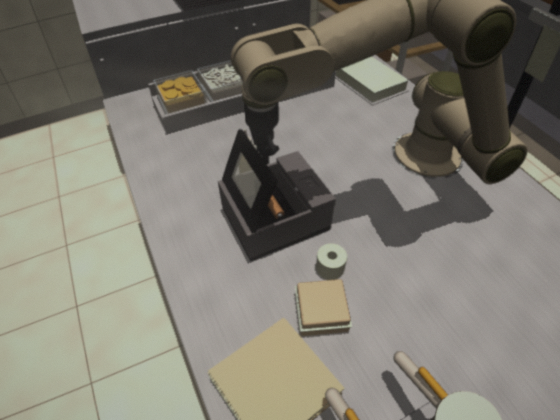

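The push stopped with +6 N upward at the tool, because the rising edge caught under a finger knuckle about 39 mm above the tips. I'll back off and push higher, following the edge's arc with the tips about 16 mm below the edge.

```bash
python3 - <<'E'
from h import *
move_linear([.57,.031,.24],max_speed=.06)
hold(.4)
move_linear([.57,.031,.256],max_speed=.06)
print(get_clock(),get_force())
for p in [(.600,.256),(.618,.263),(.637,.270),(.658,.276),(.68,.279)]:
    s=move_linear([p[0],.031,p[1]],max_speed=.06,f_stop=6)
    print(p,s,get_clock(),get_tcp_pos().round(4),get_force().round(2))
    if s: break
snap("scene","s5")
E
```

```text
13.05 [-0.52048208 -0.09146659 -0.15756019]
(0.6, 0.256) False 13.7 [0.5998 0.031  0.2558] [-0.35 -0.03  1.28]
(0.618, 0.263) False 14.175 [0.6177 0.031  0.2629] [-0.67 -0.06  0.09]
(0.637, 0.27) False 14.6583 [0.6368 0.031  0.2697] [-0.89  0.02  0.16]
(0.658, 0.276) False 15.175 [0.6578 0.031  0.2758] [-0.16  0.01  0.16]
(0.68, 0.279) False 15.6917 [0.6798 0.0311 0.2789] [ 0.11  0.14 -0.97]
```

View pics/s5.png

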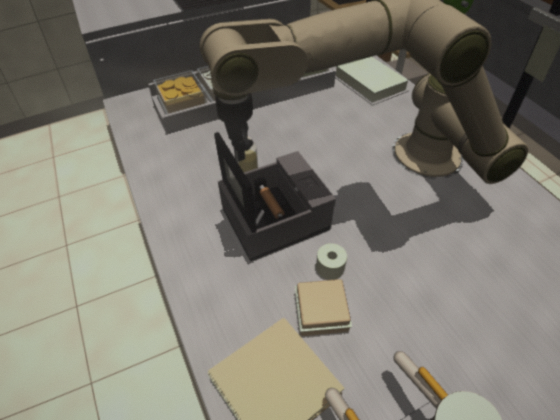

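The scene view shows the cover about upright, its edge running from about (218,140) to (255,210). I'll push 27 mm further and let it fall back.

```bash
python3 - <<'E'
from h import *
s=move_linear([.707,.031,.276],max_speed=.05,f_stop=6)
print(s,get_clock(),get_tcp_pos().round(4),get_force().round(2))
hold(1.5)
snap("scene","s6")
i=load("s6")
for th in(1.57,1.9):
  print(th,[w2p(i,[.697-.157*np.cos(th),y,.123+.157*np.sin(th)]) for y in(.137,-.075)])
E
```

```text
False 16.4333 [0.7069 0.031  0.2761] [-0.29 -0.63 -0.66]
1.57 [(np.float64(250.3380751644933), np.float64(185.98590565388938)), (np.float64(216.5469851575819), np.float64(131.39259524971942))]
1.9 [(np.float64(228.6454941377044), np.float64(196.37248063003477)), (np.float64(197.47749261259378), np.float64(139.98089793902858))]
```

View pics/s6.png

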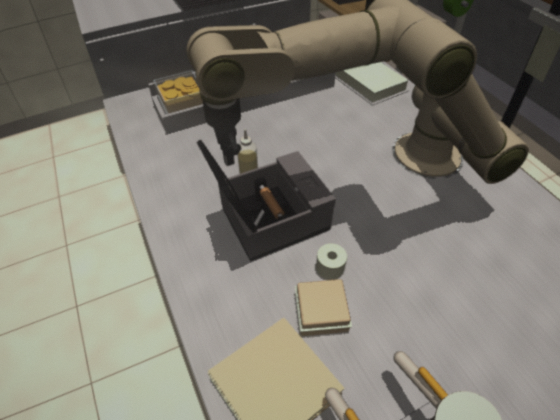

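The cover's edge now starts at about (198,142), which matches the 1.9 rad prediction of (197,140). The cover is on its stop, so I'll retract and check.

```bash
python3 - <<'E'
from h import *
move_linear([.60,.031,.285],max_speed=.1)
move_linear([.48,.0,.34],max_speed=.15)
hold(.5)
snap("scene","s7"); snap("top","t7"); 
print(get_clock(),get_force(),get_dq().round(3))
E
python3 - <<'E'
import cv2,numpy as np
a=cv2.imread('pics/s7.png');b=cv2.imread('pics/t7.png')
cv2.imwrite('pics/c7.png',np.hstack([cv2.resize(a,(400,300)),cv2.resize(b,(400,300))]))
a0=cv2.imread('pics/s3.png'); 
cv2.imwrite('pics/d7.png',np.hstack([cv2.resize(a[110:350,170:370],(400,480)),cv2.resize(cv2.imread('pics/scene0.png')[110:350,170:370],(400,480))]))
E
```

```text
20.8583 [-0.30902436  0.14966606  0.39652396] [-0.    -0.003  0.001  0.001 -0.001  0.001]
```

View pics/c7.png

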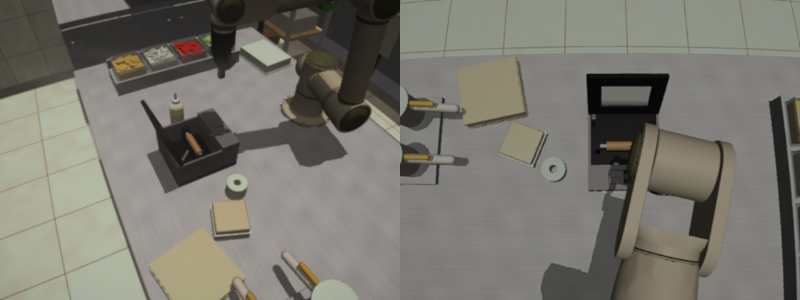

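View pics/d7.png

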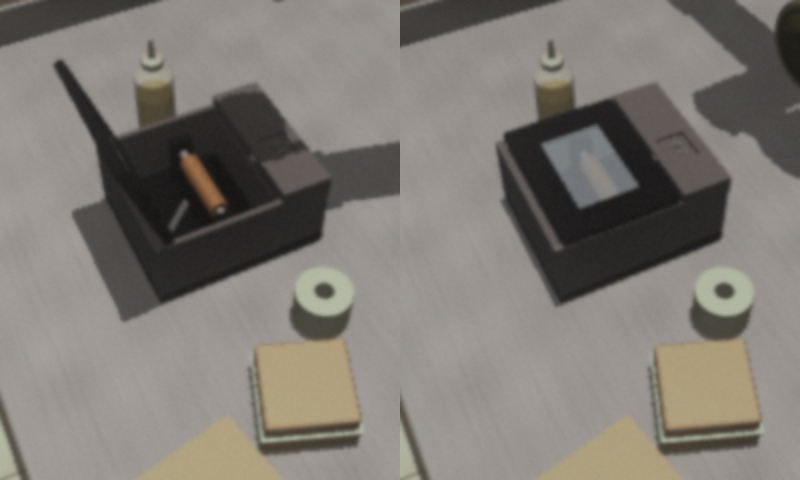

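The cover leans back, the roll, bottle and carton are where they were, and the hand is clear.

```bash
python3 - <<'E'
from h import *
print(job_done(),get_clock())
E
```

```text
the job is handed in; nothing more can be done
the job is handed in; nothing more can be done
```

The printer is open: the cover leans back on its stop, the hand is clear, and I handed the job in at about 21 s of the 54 s allowed. No verdict was reported.

- **Pad:** it was in the +25 mm segment, at about (0.503, 0.056). I pressed it with the closed fingertips, stopping on force at about 7 N, and the cover sprang to half open.
- **Cover:** the first push stopped itself on its 8 N limit, at about 7 N, when the rising edge caught under a finger knuckle. I backed off and pushed higher along the edge's arc, with no more than about 1.3 N at the tool, until the cover went past upright and fell back.
- **Last checks:** the cover's edge in the scene picture matches the 1.9 rad prediction to about 2 pixels. The roll, bottle and carton look unmoved against the first picture. The tool force was back at noise level.
- **Not measured:** I only judged by eye that the pad had sprung back up. At the end it lay in the arm's shadow.

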